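Pin the two-tier plate stand together

ROBOT

A 7-joint arm with a two-finger parallel gripper is mounted at the origin on a cart in front of the work surface, level with it; the furniture and walls round the work are solid. World frame = base frame: x ahead of the robot, y to its left, z up, the work surface at z = 0. Lengths are in mm, angles in rad, forces in N, time in s.
With the tool pointing down it reaches from about 425 to 925 mm from the base axis. Payload 6.8 kg.
Tool frame: the origin (TCP) lies midway between the tips of the shut fingers; the grasp point (between the pads) lies 19 mm behind it; z points along the fingers, y is the line along which they close (so a half turn about z gives the same grasp; the last joint's range is limited). The gripper opens to 85 mm and grips with 20 to 120 N. Pads are 22 mm wide; open, the fingers measure 114 mm over their backs; the gripper's body (76 mm by 85 mm) begins 54 mm behind the grasp point. The pads swing forward as they close: fully open they stand 13 mm farther back than shut.
Start: joints at [-1.415, 0.477, 0.022, 1.555, -0.011, 1.109, -0.083], TCP at [176.002, 651.667, 231.308] pointing down, gripper open.
Joint ranges: [-2.96, 2.96], [-0.34, 2.1], [-1.41, 1.46], [0.24, 2.44], [-1.37, 4.51], [0.17, 1.92], [-2.96, 2.96]. Speed limits (rad/s): [2.39, 2.39, 3.14, 3.14, 3.14, 3.14, 3.14].

INTERFACE

Orientations are given as a unit quaternion [x, y, z, w].
In Python, from plant import robot gives the robot as it stands.
- The arm moves only by the shell command python3 -m handwheel 'ROWS' [FORCE]. ROWS is JSON, a list of rows, each an object of numbers: "dx", "dy", "dz": the shift along the tool's x, y, z in cm; "ax", "ay", "az": the turn, a rotation vector about the tool's x, y, z in rad; "claw": the gripper command: -1 is shut, 1 is fully open, values between are in proportion. In form: [{"dx": .., "dy": .., "dz": .., "ax": .., "ay": .., "az": .., "claw": ..}, ...]. A call has 1 to 8 rows; each row is the pose to reach, as a shift and turn from the pose commanded when the call began, along the tool's axes at that moment; what a row does not reach only later rows make up. A row lasts 1/12 s, in which the tool goes at most 41.7 mm and 7.16 degrees, less where a joint would pass 70% of its speed; a pose out of reach is approached as far as the arm can. A call with a gripper value outside its range is refused whole. The fingers move at their own pace and stop on an object; FORCE is the grip in N (left out, the last holds). Time passes only in rows, so rows that repeat a pose let the fingers close. It gives the time, the measured TCP pose, the force, the opening and the grip force at its end, in the units of the state.
- robot.sense(): the state, without advancing time (a new reading comes with each control period).
- robot.capture(name): name is "scene" or "side" or "wrist"; returns the picture (384x512x3 uint8, red, green, blue); there is no depth.
- robot.camera_params(name): a dict with "fx", "fy", "cx", "cy" (pixels), "camera_from_world" (4x4, takes a point from world to camera coordinates). Camera axes: x right, y down, z forward; pixel columns grow to the right and rows downward; lengths in mm; the calibration is good to about 2 mm. A picture is of the moment at which its call begins: read the wrist's pose just before it. camera_params takes no time and is no camera call; for the wrist camera it gives the pose at the moment of the call.
- robot.job_done(): hands the job in; it is judged then, once.
The state is a dict: "time_s": time; "q": joint angles; "qvel": joint speeds; "effort": joint torques, N m; "eef_pos": TCP position; "orientation": TCP orientation; "contact_force": force on the tool from outside, world axes, zero at the start; "torque": the same for the moment, N m; "opening": finger opening in mm; "gripper_force": force on a finger pad.
Only numpy, scipy, OpenCV 4.12 (cv2) and the standard library are available. Lean on these libraries where they do the work, as an engineer would, in place of code of your own. Each camera call takes 0.05 s, during which the arm holds its last target. There are 200 camera calls.

TASK

The two-tier plate stand for the samples has been stacked up dry on its wooden foot (plate, wooden spacer, plate), but the plates are not centred yet. Take the rod that is long enough out of the rod block and push it down through the stack into the socket of the foot until its collar lies flat on the top plate and the rod stands upright, then let go; leave the short rod and the other things where they are. The plates are glazed stoneware and the hidden hole of the lower plate is never quite in line, so feel for it and work the rod through gently: never bear down on the stand with more than about 30 N.

Things in the scene. Friction and masses are not known exactly. Their poses are not given: they have to be found in the camera images.
- long_rod: The rod to use: bright steel, 144 mm long, 0.17 kg. Origin at the tip of the nose, z along the rod towards its knob (up). Shaft 12 mm in diameter and 98 mm long, the nose bevelled over the last 4 mm to a 9 mm flat; above the shaft a round collar and a knob. It starts standing in one of the two holes of the rod block, its nose on the hole's floor 6 mm above the table.
- long_rod_collar (a point): Centre of the underside of the long rod's collar, on the rod's axis 98 mm above the nose (104 mm above the table at the start). The collar is 30 mm across, 4 mm thick.
- long_rod_knob (a point): Middle of the long rod's plain round knob, where to grip it, on the axis 123 mm above the nose. Knob 22 mm in diameter, straight sides from 107 to 139 mm above the nose, rounded top at 144 mm. Side loads can tilt the rod a degree or two in the grip.
- short_rod: The rod for a one-tier stand, not to be used: same shape and thickness but the shaft only 62 mm long, so its knob stands 36 mm lower. It stands in the other hole of the block, 72 mm away; which hole holds which rod varies. Origin at its nose tip.
- rod_block: Fixed block of wood 56 x 150 x 50 mm with two upright holes of 14.5 mm diameter, 44 mm deep, 36 mm either side of its middle along its own y. Origin under its middle, z up.
- foot: Fixed turned wooden foot of the stand, 140 mm across, 30 mm high, with a blind round socket in its middle, 14.4 mm in diameter, its floor 6 mm above the table. Origin under its middle on the table, on the socket's axis, z up. Stacked loose on it: lower plate, spacer, top plate; they slide on one another with friction (a few N) when the rod in their hole is moved sideways.
- foot_socket (a point): Mouth of the socket: on the foot's axis, 30 mm above the table. With the collar on the top plate the rod's nose is 20 mm below this point.
- spacer: Turned wooden spacer between the plates, 72 mm across, 60 mm high, bore 31 mm (the rod has 9 mm of play in it), 0.2 kg, origin at its underside 40 mm above the table. It hides the lower plate's hole (14 mm; same stoneware, 200 mm across, 10 mm thick, 0.35 kg, upper face 40 mm above the table), which lies 4 to 6 mm to one side of the socket's axis, any direction, and is not measured.
- top_plate: Sand-coloured glazed stoneware plate, 150 mm across, 8 mm thick in the middle with a low raised rim, 0.22 kg, lying loose on the spacer. Origin at the underside of its middle, about 100 mm above the table, z up. In its middle an upright round through hole, 14 mm in diameter. It starts up to 7 mm off the foot's axis.
- top_hole (a point): Mouth of the top plate's hole: on its axis at its upper face, about 108 mm above the table.
- pen: Felt pen lying in front of the stand, 135 mm long. Leave alone. Origin under its middle.
- scissors: Scissors lying to the left, 203 mm long. Leave alone. Origin under its middle.
- notebook: Black notebook lying to the right, 148 x 110 mm. Leave alone. Origin under its middle.
- stapler: Desk stapler to the left of the stand, 150 mm long. Leave alone. Origin under its middle.
- tape: Roll of tape lying at the back right, 98 mm across, 25 mm high. Leave alone. Origin under its middle.
- green_jar: Jar with green contents at the back right, 64 mm across, 90 mm high. Leave alone. Origin under its middle.
- red_jar: Jar with red contents and a black lid at the back right, 62 mm across, 84 mm high. Leave alone. Origin under its middle.

How it is judged:
By the outcome, as a careful person would: the job done as asked, in the order asked, and still so for the second after the job is handed in, with the robot touching nothing.
It also fails if it takes over 69 s, if anything falls off the work surface, if the arm or the gripper's body presses on something with over 40 N, if the wrist force passes 120 N, or if a joint passes its speed limit or range.

## Working session

There is one attempt and no reset: what is moved stays moved. The work goes in short steps, Python scripts to look and compute and a shell command to move; the robot and the scene stay as the last step left them, time stands still between calls to the robot, and variables do not carry over. Pictures are saved under pics/ and viewed, at most 10 in all, crops included, and the job is handed in when it is done.

```bash
mkdir -p pics; cat > h.py <<'E'
from plant import robot
import numpy as np, cv2
from scipy.spatial.transform import Rotation as R
def cap(n,f):
    p=robot.camera_params(n); im=robot.capture(n); cv2.imwrite(f,im[:,:,::-1]); np.save(f+'.npy',p,allow_pickle=True); return p,im
def ray(p,u,v):
    T=np.array(p["camera_from_world"]); d=T[:3,:3].T@np.array([(u-p["cx"])/p["fx"],(v-p["cy"])/p["fy"],1]); return -T[:3,:3].T@T[:3,3],d
def atz(p,u,v,z):
    o,d=ray(p,u,v); return o+d*(z-o[2])/d[2]
def proj(p,X):
    T=np.array(p["camera_from_world"]); c=T[:3,:3]@np.array(X,float)+T[:3,3]; return np.array([p["fx"]*c[0]/c[2]+p["cx"],p["fy"]*c[1]/c[2]+p["cy"]])
def load(f): return np.load(f+'.npy',allow_pickle=True).item()
def tool(X):
    s=robot.sense(); return R.from_quat(s["orientation"]).inv().apply(np.array(X)-s["eef_pos"])/10
E
python3 - <<'E'
from h import *
s=robot.sense(); print({k:np.round(v,3) for k,v in s.items()})
print(R.from_quat(s["orientation"]).as_matrix().round(3))
a=cap("scene","pics/s0.png")[1]; b=cap("side","pics/d0.png")[1]
c=cap("wrist","pics/w0.png")
cv2.imwrite("pics/all0.png",cv2.resize(np.vstack([np.hstack([a,b]),np.hstack([c[1],c[1]*0])])[:,:,::-1],(800,600)))
for n in("scene","side","wrist"):
    p=robot.camera_params(n);print(n,p["fx"],np.round(ray(p,p["cx"],p["cy"]),2))
E
```

```text
{'time_s': np.float64(0.0), 'q': array([-1.415,  0.478,  0.022,  1.556, -0.012,  1.109, -0.083]), 'qvel': array([-0.001,  0.001, -0.002, -0.   ,  0.   ,  0.   , -0.001]), 'effort': array([-1.0000e-03, -5.9644e+01,  1.6080e+00, -2.8120e+01,  1.2000e-02,
        1.0000e-02,  0.0000e+00]), 'eef_pos': array([175.847, 651.068, 230.321]), 'orientation': array([ 0.131,  0.991, -0.001, -0.   ]), 'contact_force': array([ 0.037,  0.01 , -0.928]), 'torque': array([ 0.039,  0.005, -0.033]), 'gripper_force': np.float64(0.0), 'opening': np.float64(85.333)}
[[-0.965  0.261 -0.   ]
 [ 0.261  0.965 -0.002]
 [-0.    -0.002 -1.   ]]
scene 416.6773837855099 [[-4.8220e+01 -5.9981e+02  9.4391e+02]
 [ 5.1000e-01  5.1000e-01 -7.0000e-01]]
side 431.2818032938224 [[ 2.83670e+02 -5.54940e+02  1.15315e+03]
 [ 2.40000e-01  4.70000e-01 -8.50000e-01]]
wrist 308.5716086075683 [[ 9.4680e+01  6.7315e+02  3.7407e+02]
 [ 3.1000e-01 -9.0000e-02 -9.5000e-01]]
```

View pics/all0.png

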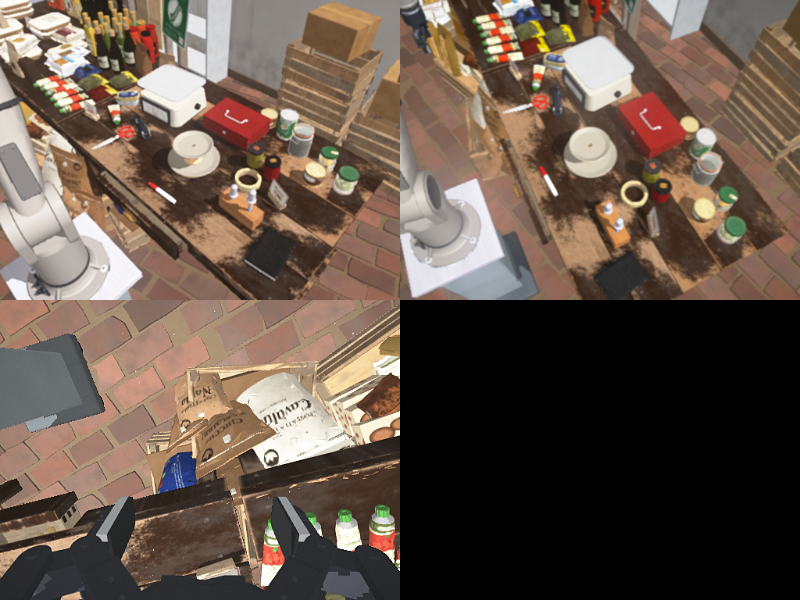

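The scene shows the stand at about (193,155) of the scene panel and the rod block at about (240,205). In the side panel they are at (590,150) and (610,222). I'll enlarge both.

```bash
python3 - <<'E'
from h import *
a=cv2.imread("pics/s0.png");b=cv2.imread("pics/d0.png")
A=cv2.resize(a[150:310,205:355],(400,427),interpolation=3)
B=cv2.resize(b[145:345,195:345],(400,533),interpolation=3)
o=np.zeros((533,800,3),np.uint8);o[:427,:400]=A;o[:,400:]=B
cv2.imwrite("pics/c0.png",o)
E
```

```text
(no output)
```

View pics/c0.png

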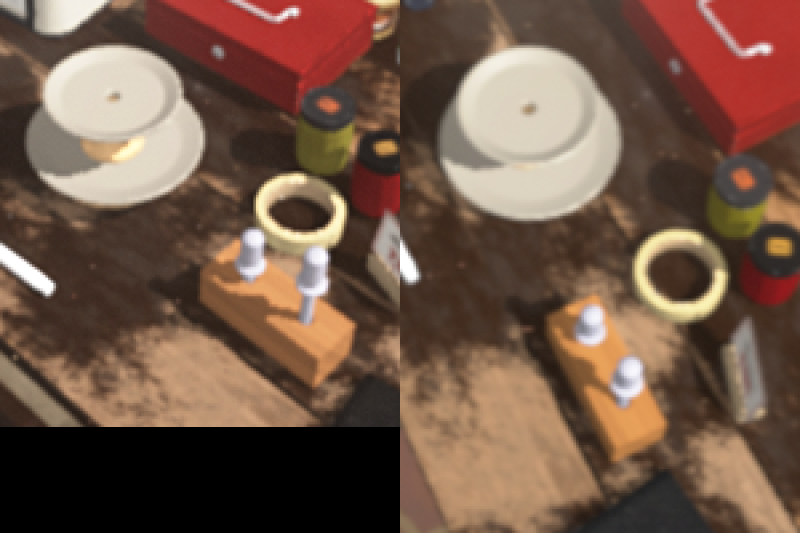

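```bash
python3 - <<'E'
from h import *
k=400/150
S=load("pics/s0.png");D=load("pics/d0.png")
for n,a,b,z in [("longknob",(316,268),(228,373),129),("longholemouth",(306,321),(223,404),50),("shortknob",(252,243),(191,321),93),("tophole",(114,97),(129,110),108)]:
    print(n,atz(S,205+a[0]/k,150+a[1]/k,z).round(1),atz(D,195+b[0]/k,145+b[1]/k,z).round(1))
print(load("pics/s0.png")["cx"], tool([580,-100,400]))
E
```

```text
longknob [ 520.8 -276.8  129. ] [ 522.5 -273.   129. ]
longholemouth [ 517.8 -277.7   50. ] [ 521.4 -276.6   50. ]
shortknob [ 527.2 -198.6   93. ] [ 523.7 -200.8   93. ]
tophole [570.7  34.5 108. ] [572.7  36.4 108. ]
252.77086657011083 [-58.59911403 -62.01379682 -16.85297076]
```

```bash
cat > go.py <<'E'
import sys
from h import *
x,y,z,yaw=map(float,sys.argv[1:5])  # yaw: azimuth of tool y axis, deg
s=robot.sense();r=R.from_quat(s["orientation"]);a=np.deg2rad(yaw)
Y=np.array([np.cos(a),np.sin(a),0]);Z=np.array([0,0,-1.]);T=R.from_matrix(np.c_[np.cross(Y,Z),Y,Z])
print("shift cm",tool([x,y,z]).round(3),"turn",(r.inv()*T).as_rotvec().round(4),"F",np.round(s["contact_force"],1),"t",s["time_s"])
E
python3 -m handwheel '[{"dx":-54.3,"dy":-49.1,"dz":-6,"az":1.309,"claw":1},{"dx":-54.3,"dy":-49.1,"dz":-6,"az":1.309,"claw":1},{"dx":-54.3,"dy":-49.1,"dz":-6,"az":1.309,"claw":1},{"dx":-54.3,"dy":-49.1,"dz":-6,"az":1.309,"claw":1},{"dx":-54.3,"dy":-49.1,"dz":-6,"az":1.309,"claw":1},{"dx":-54.3,"dy":-49.1,"dz":-6,"az":1.309,"claw":1},{"dx":-54.3,"dy":-49.1,"dz":-6,"az":1.309,"claw":1},{"dx":-54.3,"dy":-49.1,"dz":-6,"az":1.309,"claw":1}]'
python3 go.py 572 35 290 0
```

```text
shift cm [-54.307 -49.174  -5.871] turn [-1.1000e-03  9.0000e-04  1.3071e+00] F [0.4 0.6 0.7] t 0.15$[0]: bad value
```

```bash
python3 -m handwheel '[{"dx":-54.3,"dy":-49.1,"dz":-6,"ax":0,"ay":0,"az":1.309,"claw":1},{"dx":-54.3,"dy":-49.1,"dz":-6,"ax":0,"ay":0,"az":1.309,"claw":1},{"dx":-54.3,"dy":-49.1,"dz":-6,"ax":0,"ay":0,"az":1.309,"claw":1},{"dx":-54.3,"dy":-49.1,"dz":-6,"ax":0,"ay":0,"az":1.309,"claw":1},{"dx":-54.3,"dy":-49.1,"dz":-6,"ax":0,"ay":0,"az":1.309,"claw":1},{"dx":-54.3,"dy":-49.1,"dz":-6,"ax":0,"ay":0,"az":1.309,"claw":1},{"dx":-54.3,"dy":-49.1,"dz":-6,"ax":0,"ay":0,"az":1.309,"claw":1},{"dx":-54.3,"dy":-49.1,"dz":-6,"ax":0,"ay":0,"az":1.309,"claw":1}]'
python3 go.py 572 35 290 0
```

```text
time_s: 0.82
eef_pos: [356.4, 370.3, 258.6]
orientation: [0.593, 0.805, -0.0, -0.0]
contact_force: [0.9, -0.0, -0.6]
opening: 85.7
gripper_force: 0.0
shift cm [-38.409  10.658  -3.151] turn [-3.000e-04 -1.000e-04  3.008e-01] F [ 0.9 -0.  -0.6] t 0.8167
```

```bash
python3 -m handwheel '[{"dx":-38.4,"dy":10.7,"dz":-3.1,"ax":0,"ay":0,"az":0.301,"claw":1},{"dx":-38.4,"dy":10.7,"dz":-3.1,"ax":0,"ay":0,"az":0.301,"claw":1},{"dx":-38.4,"dy":10.7,"dz":-3.1,"ax":0,"ay":0,"az":0.301,"claw":1},{"dx":-38.4,"dy":10.7,"dz":-3.1,"ax":0,"ay":0,"az":0.301,"claw":1},{"dx":-38.4,"dy":10.7,"dz":-3.1,"ax":0,"ay":0,"az":0.301,"claw":1},{"dx":-38.4,"dy":10.7,"dz":-3.1,"ax":0,"ay":0,"az":0.301,"claw":1},{"dx":-38.4,"dy":10.7,"dz":-3.1,"ax":0,"ay":0,"az":0.301,"claw":1},{"dx":-38.4,"dy":10.7,"dz":-3.1,"ax":0,"ay":0,"az":0.301,"claw":1}]'
python3 go.py 572 35 290 0
```

```text
time_s: 1.48
eef_pos: [538.1, 92.2, 284.6]
orientation: [0.705, 0.709, 0.0, -0.0]
contact_force: [0.2, 0.3, 0.5]
opening: 85.3
gripper_force: 0.0
shift cm [-5.746  3.355 -0.543] turn [ 0.     -0.0004  0.0063] F [0.2 0.3 0.5] t 1.4833
```

```bash
python3 -m handwheel '[{"dx":-5.7,"dy":3.4,"dz":-0.5,"ax":0,"ay":0,"az":0.006,"claw":1},{"dx":-5.7,"dy":3.4,"dz":-0.5,"ax":0,"ay":0,"az":0.006,"claw":1},{"dx":-5.7,"dy":3.4,"dz":-0.5,"ax":0,"ay":0,"az":0.006,"claw":1},{"dx":-5.7,"dy":3.4,"dz":-0.5,"ax":0,"ay":0,"az":0.006,"claw":1},{"dx":-5.7,"dy":3.4,"dz":-0.5,"ax":0,"ay":0,"az":0.006,"claw":1}]'
python3 - <<'E'
from h import *
p,im=cap("wrist","pics/w1.png")
cv2.imwrite("pics/w1b.png",cv2.resize(im[:,:,::-1],(800,600),interpolation=3))
E
python3 go.py 521.5 -275 200 0
```

```text
time_s: 1.9
eef_pos: [571.4, 38.1, 288.9]
orientation: [0.707, 0.707, -0.0, -0.001]
contact_force: [0.0, 1.0, 0.3]
opening: 85.2
gripper_force: 0.0
shift cm [-31.377  -5.031   8.878] turn [-0.0011 -0.0006  0.002 ] F [-0.5  0.1 -0.1] t 1.95
```

View pics/w1b.png

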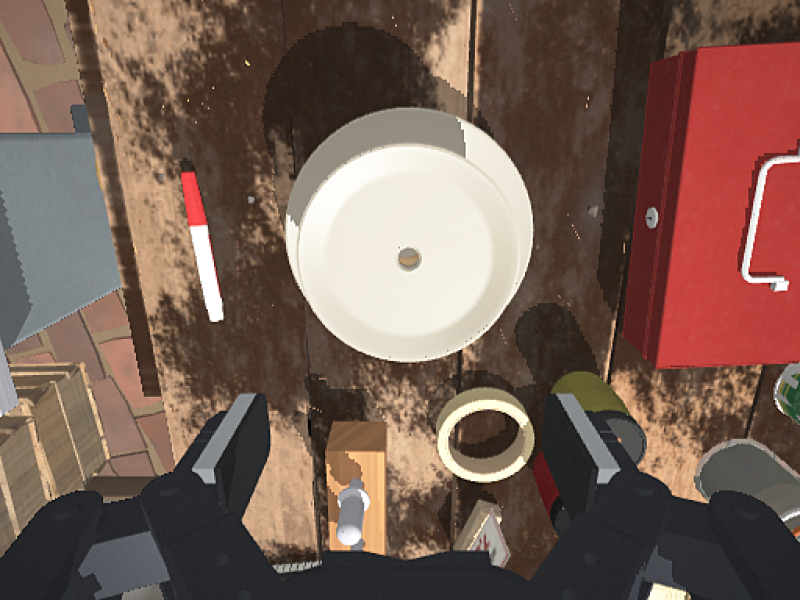

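The top plate's hole is at (409,259), near TCP. The lower plate's rim can be seen at the top from about (287,235) to (532,235). I'll measure the hole and fit the lower rim while approaching the rod.

```bash
python3 - <<'E'
from h import *
from scipy.optimize import least_squares
p=load("pics/w1.png");im=cv2.imread("pics/w1.png");k=512/800
print("hole",atz(p,409*k,259*k,108).round(1), proj(p,[571,35,108])/k)
hsv=cv2.cvtColor(im,cv2.COLOR_BGR2HSV); m=((hsv[...,1]<60)&(hsv[...,2]>95)).astype(np.uint8)
n,l=cv2.connectedComponents(m); m=(l==l[int(300*k),int(410*k)])
c=max(cv2.findContours(m.astype(np.uint8),0,1)[0],key=cv2.contourArea)[:,0,:]
h=cv2.convexHull(c)[:,0,:].astype(float)
# lower plate rim: hull points in the upper part
a=h[h[:,1]<225*k]; print((a/k).round(0).tolist())
def f(v,pts,z=None):
    P=np.array([atz(p,u,w,v[2] if z is None else z) for u,w in pts]); return np.hypot(P[:,0]-v[0],P[:,1]-v[1])-v[3]
for z in(38,42,46,50):
    s=least_squares(lambda v:f([v[0],v[1],z,v[2]],a),[571,35,100],loss="soft_l1");print("lower z",z,s.x.round(2),s.cost)
    s=least_squares(lambda v:f([v[0],v[1],z,100],a),[571,35],loss="soft_l1");print("  R100",s.x.round(2),s.cost)
b=h[h[:,1]>290*k]
for z in(108,112,116):
    s=least_squares(lambda v:f([v[0],v[1],z,75],b),[571,35],loss="soft_l1");print("top",z,s.x.round(2),s.cost)
E
```

```text
hole [573.6  38.1 108. ] [405.31462884 263.34241604]
[[428.0, 108.0], [436.0, 109.0], [442.0, 111.0], [456.0, 116.0], [472.0, 123.0], [480.0, 128.0], [486.0, 133.0], [505.0, 152.0], [509.0, 158.0], [516.0, 167.0], [520.0, 175.0], [527.0, 191.0], [530.0, 202.0], [531.0, 211.0], [284.0, 220.0], [286.0, 209.0], [288.0, 202.0], [289.0, 195.0], [294.0, 183.0], [303.0, 164.0], [312.0, 152.0], [330.0, 134.0], [336.0, 130.0], [345.0, 123.0], [358.0, 117.0], [366.0, 114.0], [370.0, 112.0], [383.0, 109.0], [392.0, 108.0]]
lower z 38 [573.43  36.69 102.91] 0.17768725142120823
  R100 [573.36  40.22] 12.014214290866198
lower z 42 [573.41  37.55 101.86] 0.17412485014689905
  R100 [573.34  39.85] 5.828763073798086
lower z 46 [573.39  38.42 100.82] 0.1705978358428053
  R100 [573.35  39.45] 1.4239976417911273
lower z 50 [573.37  39.29  99.78] 0.16710623603755392
  R100 [573.38  39.  ] 0.26348177502859027
top 108 [572.84  33.81] 7.3004741553362855
top 112 [572.8   35.98] 4.432500725747578
top 116 [572.76  38.17] 2.271923666941695
```

```bash
python3 -m handwheel '[{"dx":-31.2,"dy":-5.0,"dz":7.5,"ax":0,"ay":0,"az":0,"claw":1},{"dx":-31.2,"dy":-5.0,"dz":7.5,"ax":0,"ay":0,"az":0,"claw":1},{"dx":-31.2,"dy":-5.0,"dz":7.5,"ax":0,"ay":0,"az":0,"claw":1},{"dx":-31.2,"dy":-5.0,"dz":7.5,"ax":0,"ay":0,"az":0,"claw":1},{"dx":-31.2,"dy":-5.0,"dz":7.5,"ax":0,"ay":0,"az":0,"claw":1},{"dx":-31.2,"dy":-5.0,"dz":7.5,"ax":0,"ay":0,"az":0,"claw":1},{"dx":-31.2,"dy":-5.0,"dz":7.5,"ax":0,"ay":0,"az":0,"claw":1},{"dx":-31.2,"dy":-5.0,"dz":7.5,"ax":0,"ay":0,"az":0,"claw":1}]'
python3 - <<'E'
from h import *
robot.sense()
E
python3 go.py 521.5 -275 215 0
```

```text
time_s: 2.62
eef_pos: [521.1, -275.8, 213.7]
orientation: [0.707, 0.707, -0.0, -0.0]
contact_force: [0.0, 0.2, 0.0]
opening: 85.3
gripper_force: 0.0
shift cm [ 0.076  0.045 -0.13 ] turn [-0.0004 -0.0003  0.0011] F [0.  0.2 0. ] t 2.6167
```

```bash
python3 - <<'E'
from h import *
p,im=cap("wrist","pics/w2.png")
cv2.imwrite("pics/w2b.png",cv2.resize(im[150:350,140:380,::-1],(720,600),interpolation=3))
for z in (129,150,110): print(proj(p,[521,-276,z]).round(1))
E
```

```text
[259.5 196.7]
[259.4 206.8]
[259.5 188.9]
```

View pics/w2b.png

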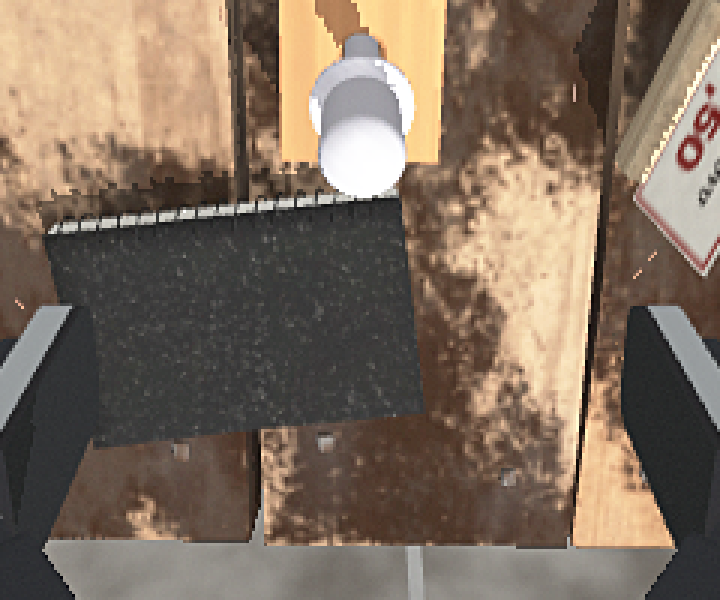

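The rod is under the gripper: knob top centre at crop (362,157), collar centre at (362,106).

```bash
python3 - <<'E'
from h import *
p=load("pics/w2.png")
for u,v,z in((362,157,145.5),(362,106,110)): print(atz(p,140+u/3,150+v/3,z).round(1))
E
python3 go.py 521.6 -274 125 0
```

```text
[ 521.9 -274.3  145.5]
[ 522.  -272.8  110. ]
shift cm [0.878 0.368 8.801] turn [-0.0021  0.0038 -0.0065] F [-2.5 -4.4  0.9] t 2.6667
```

```bash
python3 go.py 522 -273.6 130 0; python3 -c "
from h import *
s=robot.sense();print(s['eef_pos'],s['qvel'])"
```

```text
shift cm [0.917 0.407 8.301] turn [-0.0021  0.0038 -0.0065] F [-2.5 -4.4  0.9] t 2.6667
[ 518.04707134 -282.42282052  213.05465401] [-0.06249343 -0.04612889  0.01061206  0.0322886   0.04703473  0.03433313
 -0.15808882]
```

```bash
python3 -m handwheel '[{"dx":0,"dy":0,"dz":0,"ax":0,"ay":0,"az":0,"claw":1},{"dx":0,"dy":0,"dz":0,"ax":0,"ay":0,"az":0,"claw":1},{"dx":0,"dy":0,"dz":0,"ax":0,"ay":0,"az":0,"claw":1}]'
python3 go.py 522 -273.6 128 0
```

```text
time_s: 2.92
eef_pos: [522.9, -272.1, 214.3]
orientation: [0.706, 0.708, 0.001, -0.0]
contact_force: [0.4, 0.4, -0.2]
opening: 85.2
gripper_force: 0.0
shift cm [-0.157 -0.092  8.628] turn [ 0.0002 -0.0014  0.0035] F [ 0.4  0.4 -0.2] t 2.9167
```

```bash
python3 -m handwheel '[{"dx":-0.15,"dy":-0.09,"dz":4,"ax":0,"ay":0,"az":0.003,"claw":1},{"dx":-0.15,"dy":-0.09,"dz":7.5,"ax":0,"ay":0,"az":0.003,"claw":1},{"dx":-0.15,"dy":-0.09,"dz":9.5,"ax":0,"ay":0,"az":0.003,"claw":1},{"dx":-0.15,"dy":-0.09,"dz":10.2,"ax":0,"ay":0,"az":0.003,"claw":1},{"dx":-0.15,"dy":-0.09,"dz":10.2,"ax":0,"ay":0,"az":0.003,"claw":1},{"dx":-0.15,"dy":-0.09,"dz":10.2,"ax":0,"ay":0,"az":0.003,"claw":1}]'
python3 - <<'E'
from h import *
p,im=cap("wrist","pics/w3.png")
cv2.imwrite("pics/w3b.png",cv2.resize(im[100:384,80:430,::-1],(700,568),interpolation=3))
E
python3 go.py 522 -273.6 112 0
```

```text
time_s: 3.42
eef_pos: [522.2, -275.4, 113.3]
orientation: [0.708, 0.707, 0.0, 0.0]
contact_force: [-0.4, 0.5, 0.0]
opening: 85.4
gripper_force: 0.0
shift cm [ 0.242 -0.044  0.195] turn [ 0.0025  0.0007 -0.0017] F [ 0.1 -0.4 -0.2] t 3.4667
```

View pics/w3b.png

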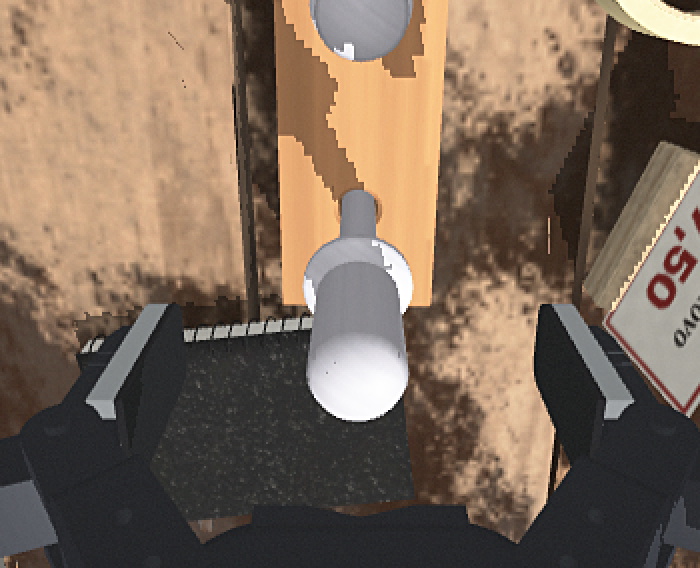

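The knob is between the pads: knob top centre at crop (358,373), collar centre at (358,286).

```bash
python3 - <<'E'
from h import *
p=load("pics/w3.png")
for u,v,z in((358,372,145.5),(358,286,110)): print(atz(p,80+u/2,100+v/2,z).round(1))
E
python3 -m handwheel '[{"dx":0,"dy":0,"dz":0,"ax":0,"ay":0,"az":0,"claw":1},{"dx":0,"dy":0,"dz":0,"ax":0,"ay":0,"az":0,"claw":1}]'
```

```text
[ 522.  -273.2  145.5]
[ 521.9 -272.   110. ]
time_s: 3.63
eef_pos: [522.0, -276.5, 113.9]
orientation: [0.708, 0.706, 0.001, 0.001]
contact_force: [1.0, -0.2, -0.1]
opening: 85.3
gripper_force: 0.0
```

```bash
python3 -m handwheel '[{"dx":0.3,"dy":0,"dz":0.1,"ax":0,"ay":0,"az":0,"claw":1},{"dx":0.3,"dy":0,"dz":0.1,"ax":0,"ay":0,"az":0,"claw":0},{"dx":0.3,"dy":0,"dz":0.1,"ax":0,"ay":0,"az":0,"claw":-1},{"dx":0.3,"dy":0,"dz":0.1,"ax":0,"ay":0,"az":0,"claw":-1},{"dx":0.3,"dy":0,"dz":0.1,"ax":0,"ay":0,"az":0,"claw":-1},{"dx":0.3,"dy":0,"dz":0.1,"ax":0,"ay":0,"az":0,"claw":-1},{"dx":0.3,"dy":0,"dz":0.1,"ax":0,"ay":0,"az":0,"claw":-1},{"dx":0.3,"dy":0,"dz":0.1,"ax":0,"ay":0,"az":0,"claw":-1}]' 90
python3 go.py 522 -273 180 0
```

```text
time_s: 4.3
eef_pos: [521.1, -273.4, 111.6]
orientation: [0.708, 0.706, 0.0, 0.0]
contact_force: [-0.7, 0.4, 2.6]
opening: 20.3
gripper_force: 87.7
shift cm [ 0.038  0.089 -6.842] turn [ 0.0003  0.0001 -0.0031] F [-0.7  0.4  2.6] t 4.3
```

```bash
python3 -m handwheel '[{"dx":0,"dy":0,"dz":-1.5,"ax":0,"ay":0,"az":0,"claw":-1},{"dx":0,"dy":0,"dz":-4,"ax":0,"ay":0,"az":0,"claw":-1},{"dx":0,"dy":0,"dz":-7,"ax":0,"ay":0,"az":0,"claw":-1},{"dx":0,"dy":0,"dz":-10,"ax":0,"ay":0,"az":0,"claw":-1},{"dx":0,"dy":0,"dz":-13,"ax":0,"ay":0,"az":0,"claw":-1},{"dx":0,"dy":0,"dz":-15,"ax":0,"ay":0,"az":0,"claw":-1},{"dx":0,"dy":0,"dz":-15,"ax":0,"ay":0,"az":0,"claw":-1}]'
python3 go.py 573.5 36 255 0
```

```text
time_s: 4.88
eef_pos: [522.7, -274.7, 265.6]
orientation: [0.708, 0.706, 0.002, 0.003]
contact_force: [0.6, 0.3, -1.1]
opening: 19.7
gripper_force: 88.8
shift cm [31.087  4.959  1.028] turn [ 0.0067  0.0021 -0.0035] F [ 0.6  0.3 -1.1] t 4.8833
```

```bash
python3 -m handwheel '[{"dx":5,"dy":0.8,"dz":0.3,"ax":0,"ay":0,"az":0,"claw":-1},{"dx":9,"dy":1.5,"dz":0.5,"ax":0,"ay":0,"az":0,"claw":-1},{"dx":13,"dy":2.1,"dz":0.7,"ax":0,"ay":0,"az":0,"claw":-1},{"dx":17,"dy":2.7,"dz":0.7,"ax":0,"ay":0,"az":0,"claw":-1},{"dx":21,"dy":3.4,"dz":0.7,"ax":0,"ay":0,"az":0,"claw":-1},{"dx":25,"dy":4.0,"dz":0.7,"ax":0,"ay":0,"az":0,"claw":-1},{"dx":29,"dy":4.6,"dz":0.7,"ax":0,"ay":0,"az":0,"claw":-1},{"dx":31,"dy":5.0,"dz":0.7,"ax":0,"ay":0,"az":0,"claw":-1}]'
python3 -m handwheel '[{"dx":0,"dy":0,"dz":0,"ax":0,"ay":0,"az":0,"claw":-1},{"dx":0,"dy":0,"dz":0,"ax":0,"ay":0,"az":0,"claw":-1},{"dx":0,"dy":0,"dz":0,"ax":0,"ay":0,"az":0,"claw":-1},{"dx":0,"dy":0,"dz":0,"ax":0,"ay":0,"az":0,"claw":-1}]'
python3 - <<'E'
from h import *
p,im=cap("wrist","pics/w4.png")
cv2.imwrite("pics/w4b.png",cv2.resize(im[50:300,156:356,::-1],(480,600),interpolation=3))
for z in (150,180,200): print(proj(p,[573.5,36,z]).round(1))
E
python3 go.py 573.6 38.1 245 0
```

```text
time_s: 5.55
eef_pos: [571.3, 43.2, 252.7]
orientation: [0.706, 0.708, -0.0, -0.001]
contact_force: [0.7, 0.5, -2.6]
opening: 20.3
gripper_force: 88.7
time_s: 5.88
eef_pos: [571.4, 34.6, 253.9]
orientation: [0.709, 0.705, -0.001, -0.0]
contact_force: [-0.3, -0.3, -0.9]
opening: 20.0
gripper_force: 88.7
[262.1 186.8]
[262.4 199.5]
[262.6 209.8]
shift cm [0.353 0.201 0.909] turn [-0.0005  0.0006 -0.006 ] F [-0.2  0.6 -2.1] t 5.9333
```

View pics/w4b.png

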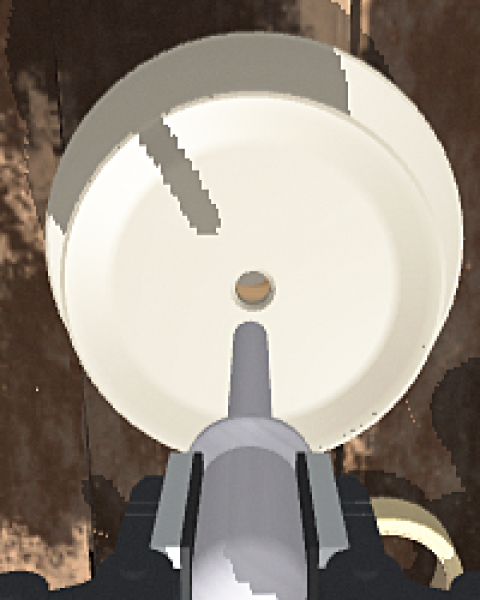

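The nose tip is at crop (249,331), the top hole at (254,291).

```bash
python3 - <<'E'
from h import *
p=load("pics/w4.png");s=robot.sense();print(s["eef_pos"])
for u,v,z in((249,331,148),(254,291,108)): print(atz(p,156+u/2.4,50+v/2.4,z).round(1))
# rod axis direction: nose vs collar lower edge sides
for u,v,z in ((251,418,148+98),): print(proj(p,[571.4,34.6,246])*1, )
E
```

```text
[571.56857258  34.5908658  254.09491803]
[571.5  34.4 148. ]
[573.5  37.9 108. ]
[259.41311816 244.36985525]
```

```bash
python3 -m handwheel '[{"dx":0.35,"dy":0.2,"dz":1,"ax":0,"ay":0,"az":0,"claw":-1},{"dx":0.35,"dy":0.2,"dz":2,"ax":0,"ay":0,"az":0,"claw":-1},{"dx":0.35,"dy":0.2,"dz":3,"ax":0,"ay":0,"az":0,"claw":-1},{"dx":0.35,"dy":0.2,"dz":3.4,"ax":0,"ay":0,"az":0,"claw":-1},{"dx":0.35,"dy":0.2,"dz":3.4,"ax":0,"ay":0,"az":0,"claw":-1},{"dx":0.35,"dy":0.2,"dz":3.4,"ax":0,"ay":0,"az":0,"claw":-1},{"dx":0.35,"dy":0.2,"dz":3.4,"ax":0,"ay":0,"az":0,"claw":-1}]'
python3 go.py 573.5 38 210 0
```

```text
time_s: 6.52
eef_pos: [574.2, 40.0, 220.6]
orientation: [0.708, 0.706, 0.0, 0.0]
contact_force: [-0.5, -0.7, -1.3]
opening: 20.3
gripper_force: 88.7
shift cm [-0.203 -0.067  1.057] turn [ 0.0004  0.     -0.0032] F [-0.5 -0.7 -1.3] t 6.5167
```

```bash
python3 -m handwheel '[{"dx":-0.15,"dy":-0.05,"dz":0,"ax":0,"ay":0,"az":0,"claw":-1},{"dx":-0.15,"dy":-0.05,"dz":0.3,"ax":0,"ay":0,"az":0,"claw":-1},{"dx":-0.15,"dy":-0.05,"dz":0.5,"ax":0,"ay":0,"az":0,"claw":-1},{"dx":-0.15,"dy":-0.05,"dz":0.7,"ax":0,"ay":0,"az":0,"claw":-1},{"dx":-0.15,"dy":-0.05,"dz":0.8,"ax":0,"ay":0,"az":0,"claw":-1},{"dx":-0.15,"dy":-0.05,"dz":0.9,"ax":0,"ay":0,"az":0,"claw":-1}]'
python3 go.py 573.5 38 205 0
```

```text
time_s: 7.02
eef_pos: [573.4, 38.7, 211.2]
orientation: [0.708, 0.706, -0.0, -0.0]
contact_force: [-0.4, -0.3, -1.4]
opening: 20.0
gripper_force: 88.7
shift cm [-0.067  0.013  0.616] turn [-0.0002  0.     -0.0029] F [-0.4 -0.3 -1.4] t 7.0167
```

```bash
python3 -m handwheel '[{"dx":-0.05,"dy":0,"dz":0.8,"ax":0,"ay":0,"az":0,"claw":-1},{"dx":-0.05,"dy":0,"dz":1.6,"ax":0,"ay":0,"az":0,"claw":-1},{"dx":-0.05,"dy":0,"dz":2.4,"ax":0,"ay":0,"az":0,"claw":-1},{"dx":-0.05,"dy":0,"dz":3.2,"ax":0,"ay":0,"az":0,"claw":-1},{"dx":-0.05,"dy":0,"dz":4.0,"ax":0,"ay":0,"az":0,"claw":-1},{"dx":-0.05,"dy":0,"dz":4.8,"ax":0,"ay":0,"az":0,"claw":-1},{"dx":-0.05,"dy":0,"dz":5.2,"ax":0,"ay":0,"az":0,"claw":-1},{"dx":-0.05,"dy":0,"dz":5.2,"ax":0,"ay":0,"az":0,"claw":-1}]'
python3 go.py 573.5 39 150 0
```

```text
time_s: 7.68
eef_pos: [572.9, 38.2, 158.1]
orientation: [0.708, 0.706, -0.001, -0.0]
contact_force: [-1.1, 1.2, -2.2]
opening: 20.1
gripper_force: 88.6
shift cm [0.08  0.063 0.811] turn [-0.0017  0.0004 -0.0029] F [-1.1  1.2 -2.2] t 7.6833
```

```bash
python3 -m handwheel '[{"dx":0.1,"dy":0.05,"dz":0.4,"ax":0,"ay":0,"az":0,"claw":-1},{"dx":0.1,"dy":0.05,"dz":0.7,"ax":0,"ay":0,"az":0,"claw":-1},{"dx":0.1,"dy":0.05,"dz":0.9,"ax":0,"ay":0,"az":0,"claw":-1},{"dx":0.1,"dy":0.05,"dz":1.1,"ax":0,"ay":0,"az":0,"claw":-1},{"dx":0.1,"dy":0.05,"dz":1.25,"ax":0,"ay":0,"az":0,"claw":-1},{"dx":0.1,"dy":0.05,"dz":1.35,"ax":0,"ay":0,"az":0,"claw":-1},{"dx":0.1,"dy":0.05,"dz":1.35,"ax":0,"ay":0,"az":0,"claw":-1}]'
python3 go.py 573.5 39 145 0
```

```text
time_s: 8.27
eef_pos: [573.9, 39.1, 145.7]
orientation: [0.708, 0.706, -0.0, -0.0]
contact_force: [0.0, -0.6, -1.1]
opening: 20.3
gripper_force: 88.6
shift cm [-0.008 -0.039  0.072] turn [-0.0001  0.0001 -0.003 ] F [ 0.  -0.6 -1.1] t 8.2667
```

Nose is at about 40 with no force yet; I'll go on in small steps.

```bash
python3 -m handwheel '[{"dx":0,"dy":-0.03,"dz":0.1,"ax":0,"ay":0,"az":0,"claw":-1},{"dx":0,"dy":-0.03,"dz":0.2,"ax":0,"ay":0,"az":0,"claw":-1},{"dx":0,"dy":-0.03,"dz":0.25,"ax":0,"ay":0,"az":0,"claw":-1},{"dx":0,"dy":-0.03,"dz":0.25,"ax":0,"ay":0,"az":0,"claw":-1}]'
```

```text
time_s: 8.6
eef_pos: [573.6, 39.1, 143.3]
orientation: [0.708, 0.706, -0.0, -0.0]
contact_force: [-0.7, 0.3, -1.8]
opening: 20.2
gripper_force: 88.6
```

```bash
python3 -m handwheel '[{"dx":0,"dy":0,"dz":0.1,"ax":0,"ay":0,"az":0,"claw":-1},{"dx":0,"dy":0,"dz":0.2,"ax":0,"ay":0,"az":0,"claw":-1},{"dx":0,"dy":0,"dz":0.3,"ax":0,"ay":0,"az":0,"claw":-1},{"dx":0,"dy":0,"dz":0.3,"ax":0,"ay":0,"az":0,"claw":-1},{"dx":0,"dy":0,"dz":0.3,"ax":0,"ay":0,"az":0,"claw":-1}]'
```

```text
time_s: 9.02
eef_pos: [573.6, 39.1, 140.3]
orientation: [0.708, 0.706, -0.0, -0.0]
contact_force: [-0.4, -0.5, -1.2]
opening: 20.1
gripper_force: 88.6
```

```bash
python3 -m handwheel '[{"dx":0,"dy":0,"dz":0.15,"ax":0,"ay":0,"az":0,"claw":-1},{"dx":0,"dy":0,"dz":0.3,"ax":0,"ay":0,"az":0,"claw":-1},{"dx":0,"dy":0,"dz":0.4,"ax":0,"ay":0,"az":0,"claw":-1},{"dx":0,"dy":0,"dz":0.5,"ax":0,"ay":0,"az":0,"claw":-1},{"dx":0,"dy":0,"dz":0.5,"ax":0,"ay":0,"az":0,"claw":-1},{"dx":0,"dy":0,"dz":0.5,"ax":0,"ay":0,"az":0,"claw":-1}]'
```

```text
time_s: 9.52
eef_pos: [573.7, 39.1, 135.5]
orientation: [0.708, 0.706, 0.0, -0.0]
contact_force: [-1.4, 0.6, 1.0]
opening: 19.9
gripper_force: 88.9
```

```bash
python3 -m handwheel '[{"dx":0,"dy":0,"dz":0.05,"ax":0,"ay":0,"az":0,"claw":-1},{"dx":0,"dy":0,"dz":0.1,"ax":0,"ay":0,"az":0,"claw":-1},{"dx":0,"dy":0,"dz":0.1,"ax":0,"ay":0,"az":0,"claw":-1}]'
```

```text
time_s: 9.77
eef_pos: [573.9, 39.1, 135.2]
orientation: [0.708, 0.706, 0.0, -0.0]
contact_force: [-2.7, -0.1, 8.4]
opening: 19.9
gripper_force: 89.8
```

```bash
python3 -m handwheel '[{"dx":0,"dy":0.1,"dz":0,"ax":0,"ay":0,"az":0,"claw":-1},{"dx":0,"dy":0.2,"dz":0,"ax":0,"ay":0,"az":0,"claw":-1},{"dx":0,"dy":0.3,"dz":0,"ax":0,"ay":0,"az":0,"claw":-1},{"dx":0,"dy":0.4,"dz":0,"ax":0,"ay":0,"az":0,"claw":-1},{"dx":0,"dy":0.5,"dz":0,"ax":0,"ay":0,"az":0,"claw":-1},{"dx":0,"dy":0.5,"dz":0,"ax":0,"ay":0,"az":0,"claw":-1}]'
```

```text
time_s: 10.27
eef_pos: [576.1, 39.1, 135.0]
orientation: [0.708, 0.706, -0.002, -0.003]
contact_force: [-10.6, 1.2, 16.3]
opening: 20.1
gripper_force: 91.0
```

```bash
python3 -m handwheel '[{"dx":0,"dy":0.05,"dz":-0.1,"ax":0,"ay":0,"az":0,"claw":-1},{"dx":0,"dy":0.1,"dz":-0.15,"ax":0,"ay":0,"az":0,"claw":-1},{"dx":0,"dy":0.1,"dz":-0.15,"ax":0,"ay":0,"az":0,"claw":-1}]'
```

```text
time_s: 10.52
eef_pos: [577.3, 39.0, 135.5]
orientation: [0.708, 0.706, -0.002, -0.002]
contact_force: [-6.4, -0.3, 5.3]
opening: 19.9
gripper_force: 89.5
```

```bash
python3 -m handwheel '[{"dx":0.08,"dy":0,"dz":0,"ax":0,"ay":0,"az":0,"claw":-1},{"dx":0.15,"dy":-0.02,"dz":0,"ax":0,"ay":0,"az":0,"claw":-1},{"dx":0.23,"dy":-0.05,"dz":0,"ax":0,"ay":0,"az":0,"claw":-1},{"dx":0.3,"dy":-0.08,"dz":0,"ax":0,"ay":0,"az":0,"claw":-1},{"dx":0.36,"dy":-0.13,"dz":0,"ax":0,"ay":0,"az":0,"claw":-1},{"dx":0.42,"dy":-0.18,"dz":0,"ax":0,"ay":0,"az":0,"claw":-1},{"dx":0.42,"dy":-0.18,"dz":0.05,"ax":0,"ay":0,"az":0,"claw":-1}]'
python3 -m handwheel '[{"dx":0.05,"dy":-0.06,"dz":0,"ax":0,"ay":0,"az":0,"claw":-1},{"dx":0.1,"dy":-0.12,"dz":0,"ax":0,"ay":0,"az":0,"claw":-1},{"dx":0.13,"dy":-0.2,"dz":0,"ax":0,"ay":0,"az":0,"claw":-1},{"dx":0.16,"dy":-0.27,"dz":0,"ax":0,"ay":0,"az":0,"claw":-1},{"dx":0.17,"dy":-0.34,"dz":0,"ax":0,"ay":0,"az":0,"claw":-1},{"dx":0.18,"dy":-0.42,"dz":0,"ax":0,"ay":0,"az":0,"claw":-1},{"dx":0.18,"dy":-0.42,"dz":0,"ax":0,"ay":0,"az":0,"claw":-1}]'
```

```text
time_s: 11.1
eef_pos: [576.7, 41.1, 135.4]
orientation: [0.709, 0.706, -0.002, -0.0]
contact_force: [-4.8, -3.6, 8.8]
opening: 20.4
gripper_force: 89.5
time_s: 11.68
eef_pos: [574.2, 44.9, 135.6]
orientation: [0.708, 0.706, 0.0, 0.001]
contact_force: [1.6, -4.6, 0.9]
opening: 20.1
gripper_force: 88.9
```

```bash
python3 -m handwheel '[{"dx":0,"dy":0,"dz":0.05,"ax":0,"ay":0,"az":0,"claw":-1},{"dx":0,"dy":0,"dz":0.1,"ax":0,"ay":0,"az":0,"claw":-1},{"dx":0,"dy":0,"dz":0.1,"ax":0,"ay":0,"az":0,"claw":-1}]'
```

```text
time_s: 11.93
eef_pos: [574.3, 44.9, 135.3]
orientation: [0.708, 0.706, 0.001, 0.0]
contact_force: [-0.5, -2.6, 8.5]
opening: 20.1
gripper_force: 90.0
```

```bash
python3 -m handwheel '[{"dx":0.01,"dy":-0.08,"dz":-0.02,"ax":0,"ay":0,"az":0,"claw":-1},{"dx":0,"dy":-0.16,"dz":-0.02,"ax":0,"ay":0,"az":0,"claw":-1},{"dx":-0.03,"dy":-0.24,"dz":-0.02,"ax":0,"ay":0,"az":0,"claw":-1},{"dx":-0.06,"dy":-0.31,"dz":-0.02,"ax":0,"ay":0,"az":0,"claw":-1},{"dx":-0.11,"dy":-0.38,"dz":-0.02,"ax":0,"ay":0,"az":0,"claw":-1},{"dx":-0.17,"dy":-0.44,"dz":-0.02,"ax":0,"ay":0,"az":0,"claw":-1},{"dx":-0.17,"dy":-0.44,"dz":-0.02,"ax":0,"ay":0,"az":0,"claw":-1}]'
python3 -m handwheel '[{"dx":-0.06,"dy":-0.05,"dz":0,"ax":0,"ay":0,"az":0,"claw":-1},{"dx":-0.12,"dy":-0.1,"dz":0,"ax":0,"ay":0,"az":0,"claw":-1},{"dx":-0.2,"dy":-0.13,"dz":0,"ax":0,"ay":0,"az":0,"claw":-1},{"dx":-0.27,"dy":-0.16,"dz":0,"ax":0,"ay":0,"az":0,"claw":-1},{"dx":-0.34,"dy":-0.17,"dz":0,"ax":0,"ay":0,"az":0,"claw":-1},{"dx":-0.42,"dy":-0.18,"dz":0,"ax":0,"ay":0,"az":0,"claw":-1},{"dx":-0.42,"dy":-0.18,"dz":0,"ax":0,"ay":0,"az":0,"claw":-1}]'
```

```text
time_s: 12.52
eef_pos: [571.3, 44.6, 135.5]
orientation: [0.708, 0.706, 0.002, 0.001]
contact_force: [4.7, -1.9, 3.0]
opening: 20.2
gripper_force: 89.2
time_s: 13.1
eef_pos: [567.6, 40.9, 134.6]
orientation: [0.708, 0.706, 0.001, -0.001]
contact_force: [3.3, 2.8, 0.8]
opening: 20.0
gripper_force: 89.2
```

z has dropped about 0.8 mm with lower force, so I'll probe here.

```bash
python3 -m handwheel '[{"dx":0,"dy":0,"dz":0.1,"ax":0,"ay":0,"az":0,"claw":-1},{"dx":0,"dy":0,"dz":0.2,"ax":0,"ay":0,"az":0,"claw":-1},{"dx":0,"dy":0,"dz":0.2,"ax":0,"ay":0,"az":0,"claw":-1}]'
```

```text
time_s: 13.35
eef_pos: [567.0, 39.9, 132.1]
orientation: [0.708, 0.706, -0.0, -0.001]
contact_force: [2.9, 2.7, -0.3]
opening: 20.2
gripper_force: 89.2
```

```bash
python3 -m handwheel '[{"dx":0,"dy":0,"dz":0.1,"ax":0,"ay":0,"az":0,"claw":-1},{"dx":0,"dy":0,"dz":0.2,"ax":0,"ay":0,"az":0,"claw":-1},{"dx":0,"dy":0,"dz":0.3,"ax":0,"ay":0,"az":0,"claw":-1},{"dx":0,"dy":0,"dz":0.4,"ax":0,"ay":0,"az":0,"claw":-1},{"dx":0,"dy":0,"dz":0.4,"ax":0,"ay":0,"az":0,"claw":-1}]'
```

```text
time_s: 13.77
eef_pos: [567.1, 39.3, 128.2]
orientation: [0.708, 0.706, -0.0, -0.0]
contact_force: [1.6, 2.8, -0.5]
opening: 20.0
gripper_force: 89.0
```

```bash
python3 -m handwheel '[{"dx":0.02,"dy":0,"dz":0.15,"ax":0,"ay":0,"az":0,"claw":-1},{"dx":0.02,"dy":0,"dz":0.3,"ax":0,"ay":0,"az":0,"claw":-1},{"dx":0.02,"dy":0,"dz":0.45,"ax":0,"ay":0,"az":0,"claw":-1},{"dx":0.02,"dy":0,"dz":0.6,"ax":0,"ay":0,"az":0,"claw":-1},{"dx":0.02,"dy":0,"dz":0.75,"ax":0,"ay":0,"az":0,"claw":-1},{"dx":0.02,"dy":0,"dz":0.85,"ax":0,"ay":0,"az":0,"claw":-1},{"dx":0.02,"dy":0,"dz":0.95,"ax":0,"ay":0,"az":0,"claw":-1},{"dx":0.02,"dy":0,"dz":0.95,"ax":0,"ay":0,"az":0,"claw":-1}]'
```

```text
time_s: 14.43
eef_pos: [567.2, 39.4, 118.7]
orientation: [0.708, 0.706, -0.0, -0.0]
contact_force: [1.6, 2.1, -3.0]
opening: 20.3
gripper_force: 88.9
```

```bash
python3 -m handwheel '[{"dx":0,"dy":0,"dz":0.1,"ax":0,"ay":0,"az":0,"claw":-1},{"dx":0,"dy":0,"dz":0.2,"ax":0,"ay":0,"az":0,"claw":-1},{"dx":0,"dy":0,"dz":0.28,"ax":0,"ay":0,"az":0,"claw":-1},{"dx":0,"dy":0,"dz":0.32,"ax":0,"ay":0,"az":0,"claw":-1},{"dx":0,"dy":0,"dz":0.35,"ax":0,"ay":0,"az":0,"claw":-1},{"dx":0,"dy":0,"dz":0.35,"ax":0,"ay":0,"az":0,"claw":-1}]'
```

```text
time_s: 14.93
eef_pos: [567.4, 39.4, 115.7]
orientation: [0.708, 0.706, -0.0, -0.0]
contact_force: [1.0, 1.5, 1.8]
opening: 20.1
gripper_force: 89.2
```

```bash
python3 -m handwheel '[{"dx":0,"dy":0,"dz":0.05,"ax":0,"ay":0,"az":0,"claw":-1},{"dx":0,"dy":0,"dz":0.07,"ax":0,"ay":0,"az":0,"claw":-1},{"dx":0,"dy":0,"dz":0.07,"ax":0,"ay":0,"az":0,"claw":-1}]'
python3 - <<'E'
from h import *
im=np.hstack([cap(n,f"pics/{n}5.png")[1] for n in("scene","side")])
w=cap("wrist","pics/w5.png")[1]
a=cv2.resize(im[155:235,205:305],(400,320),interpolation=3);b=cv2.resize(w[100:384,80:435],(400,320),interpolation=3)
cv2.imwrite("pics/v5.png",np.hstack([a,b])[:,:,::-1])
E
```

```text
time_s: 15.18
eef_pos: [567.4, 39.4, 115.6]
orientation: [0.708, 0.706, 0.0, -0.0]
contact_force: [-1.6, 2.0, 9.4]
opening: 19.9
gripper_force: 89.9
```

View pics/v5.png

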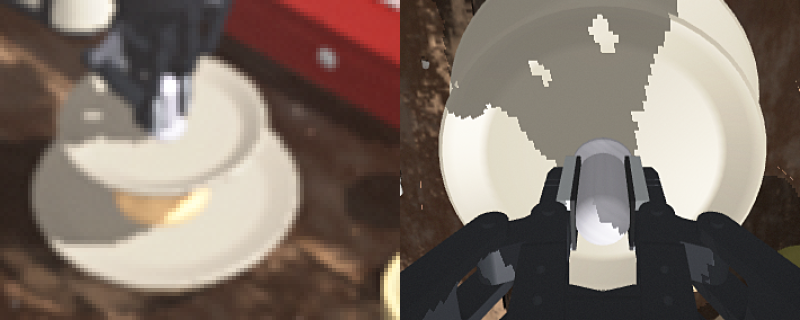

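The collar sits on the top plate (wrist view at about (600,150)) and contact is firm at the expected height. Now I'll unload, open a little and lift away.

```bash
python3 -m handwheel '[{"dx":0,"dy":0,"dz":-0.07,"ax":0,"ay":0,"az":0,"claw":-1},{"dx":0,"dy":0,"dz":-0.07,"ax":0,"ay":0,"az":0,"claw":-0.4},{"dx":0,"dy":0,"dz":-0.07,"ax":0,"ay":0,"az":0,"claw":-0.1},{"dx":0,"dy":0,"dz":-0.07,"ax":0,"ay":0,"az":0,"claw":-0.1},{"dx":0,"dy":0,"dz":-0.07,"ax":0,"ay":0,"az":0,"claw":-0.1},{"dx":0,"dy":0,"dz":-0.07,"ax":0,"ay":0,"az":0,"claw":-0.1}]'
python3 -m handwheel '[{"dx":0,"dy":0,"dz":-0.5,"ax":0,"ay":0,"az":0,"claw":-0.1},{"dx":0,"dy":0,"dz":-1.5,"ax":0,"ay":0,"az":0,"claw":-0.1},{"dx":0,"dy":0,"dz":-3,"ax":0,"ay":0,"az":0,"claw":-0.1},{"dx":0,"dy":0,"dz":-5,"ax":0,"ay":0,"az":0,"claw":-0.1},{"dx":0,"dy":0,"dz":-8,"ax":0,"ay":0,"az":0,"claw":-0.1},{"dx":0,"dy":0,"dz":-11,"ax":0,"ay":0,"az":0,"claw":-0.1},{"dx":0,"dy":0,"dz":-14,"ax":0,"ay":0,"az":0,"claw":-0.1},{"dx":0,"dy":0,"dz":-15,"ax":0,"ay":0,"az":0,"claw":-0.1}]'
python3 -m handwheel '[{"dx":0,"dy":0,"dz":0,"ax":0,"ay":0,"az":0,"claw":-0.1},{"dx":0,"dy":0,"dz":0,"ax":0,"ay":0,"az":0,"claw":-0.1},{"dx":0,"dy":0,"dz":0,"ax":0,"ay":0,"az":0,"claw":-0.1},{"dx":0,"dy":0,"dz":0,"ax":0,"ay":0,"az":0,"claw":-0.1}]'
python3 - <<'E'
from h import *
w=cap("wrist","pics/w6.png")[1];s=cap("scene","pics/s6.png")[1]
a=cv2.resize(s[145:245,200:300],(400,400),interpolation=3);b=cv2.resize(w[40:340,106:406],(400,400),interpolation=3)
cv2.imwrite("pics/v6.png",np.hstack([a,b])[:,:,::-1])
E
```

```text
time_s: 15.83
eef_pos: [567.1, 39.1, 115.3]
orientation: [0.708, 0.706, -0.0, -0.0]
contact_force: [-0.4, -0.0, 0.0]
opening: 38.2
gripper_force: 0.0
time_s: 16.5
eef_pos: [569.6, 39.0, 271.0]
orientation: [0.708, 0.706, 0.003, 0.002]
contact_force: [0.5, 0.1, 0.8]
opening: 38.4
gripper_force: 0.0
time_s: 16.83
eef_pos: [566.5, 39.5, 264.1]
orientation: [0.708, 0.706, -0.001, -0.001]
contact_force: [-0.6, -0.5, 0.1]
opening: 38.3
gripper_force: 0.0
```

View pics/v6.png

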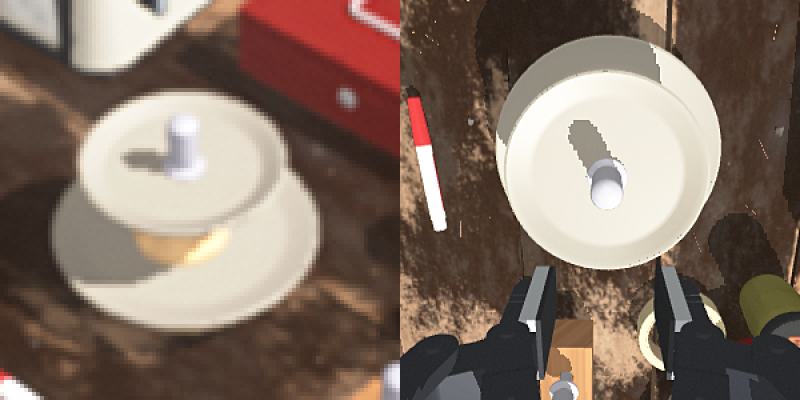

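The rod stands upright at (607,185) in the wrist view, with its collar flat on the top plate and the gripper clear.

```bash
python3 -c "
from plant import robot
print(robot.job_done())"
```

```text
the job is handed in; nothing more can be done
None
```

The long rod is through both plates into the foot's socket, standing upright with its collar on the top plate; the force readings during insertion stayed under about 20 N, and I handed the job in at about 17 s with the gripper clear.

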